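# Put the check weights away after the balance check

### The job

The balance has been checked and the four brass check weights still stand on its pan, stacked from the 200 g at the bottom to the 20 g on top. Take the stack down one weight at a time from the top, and set each weight flat in the felt-lined pot made for its size, the smallest weight in the smallest pot and so on up to the largest. Set the weights down gently without dropping any, do not lean on the balance, and leave the reagent bottle where it is.

Things in the scene. Friction and masses are not known exactly. Their poses are not given: they have to be found in the camera images.
- weight_200g: the 200 g weight: largest, at the bottom of the stack; a plain upright brass cylinder 48 mm in diameter and 20 mm high with a small dark steel plug in the middle of its flat top and a dark turned line round the edge of the top; loose, at the start standing on the pan of the balance, centred to about 3 mm. Origin: centre of its underside, z up.
- weight_100g: the 100 g weight: second largest; a plain upright brass cylinder 39 mm in diameter and 17 mm high with a small dark steel plug in the middle of its flat top and a dark turned line round the edge of the top; loose, at the start standing on the 200 g weight, centred to about 3 mm. Origin: centre of its underside, z up.
- weight_50g: the 50 g weight: second smallest; a plain upright brass cylinder 31 mm in diameter and 15 mm high with a small dark steel plug in the middle of its flat top and a dark turned line round the edge of the top; loose, at the start standing on the 100 g weight, centred to about 3 mm. Origin: centre of its underside, z up.
- weight_20g: the 20 g weight: smallest, on top of the stack; a plain upright brass cylinder 24 mm in diameter and 13 mm high with a small dark steel plug in the middle of its flat top and a dark turned line round the edge of the top; loose, at the start standing on the 50 g weight, centred to about 3 mm. Origin: centre of its underside, z up.
- pot_200g: the 200 g weight's pot (largest of the four): low, round, black, open plastic pot with a blue felt floor, 73 mm across its rim and 14 mm high, standing loose on the bench without its lid. Its floor is 6 mm above the bench; the recess is 8 mm deep, 55 mm in diameter at the floor and flares to 63 mm at the mouth, so the seated 48 mm weight stands 12 mm proud of the rim. Origin: centre of the pot's underside, z up.
- pot_100g: the 100 g weight's pot (second largest of the four): low, round, black, open plastic pot with a blue felt floor, 64 mm across its rim and 13 mm high, standing loose on the bench without its lid. Its floor is 6 mm above the bench; the recess is 7 mm deep, 46 mm in diameter at the floor and flares to 54 mm at the mouth, so the seated 39 mm weight stands 10 mm proud of the rim. Origin: centre of the pot's underside, z up.
- pot_50g: the 50 g weight's pot (second smallest of the four): low, round, black, open plastic pot with a blue felt floor, 56 mm across its rim and 12 mm high, standing loose on the bench without its lid. Its floor is 6 mm above the bench; the recess is 6 mm deep, 38 mm in diameter at the floor and flares to 46 mm at the mouth, so the seated 31 mm weight stands 9 mm proud of the rim. Origin: centre of the pot's underside, z up.
- pot_20g: the 20 g weight's pot (smallest of the four): low, round, black, open plastic pot with a blue felt floor, 49 mm across its rim and 11 mm high, standing loose on the bench without its lid. Its floor is 6 mm above the bench; the recess is 5 mm deep, 31 mm in diameter at the floor and flares to 39 mm at the mouth, so the seated 24 mm weight stands 8 mm proud of the rim. Origin: centre of the pot's underside, z up.
- balance: small white electronic balance, 130 x 120 mm (x, y) and 38 mm high, fast on the bench, with a round steel pan 92 mm in diameter whose flat top is 52 mm above the bench; the display and keys are along its -x edge. Origin: centre of its underside; the middle of the pan is at x = +12 mm, y = 0. A centrifuge 236 mm high stands behind it and to its left; its front begins at x = 0.47.
- reagent: bystander: white reagent bottle with red cap and red band, 48 mm in diameter, 105 mm high, loose, standing on the bench. Origin: centre of its underside. Near by are also a microscope (its stage, 134 mm high, begins at x = 0.40 and y = 0.115 and goes on to the left, its head is 430 mm high) and, behind the pots, a glass slide rack 66 mm high from x = 0.60.
Things that resemble listed ones, but are neither listed nor needed, are in the scene too. Leave any pink look-alike of the pot_20g alone.

How it is judged:
On the way, in this order (a step that is already met when the one before it is completed fails the run):
1. the 20 g weight sits flat in its own pot, let go (horizontal distance between weight_20g and pot_20g below 0.008 m and z of weight_20g in the frame of pot_20g between 0.004 and 0.0085 m and angle between weight_20g's own z axis and vertical below 0.12 rad and contact force between the fingers and weight_20g below 0.1 N), for 0.2 s.
2. the 50 g weight sits flat in its own pot, let go (horizontal distance between weight_50g and pot_50g below 0.008 m and z of weight_50g in the frame of pot_50g between 0.004 and 0.0085 m and angle between weight_50g's own z axis and vertical below 0.12 rad and contact force between the fingers and weight_50g below 0.1 N), for 0.2 s.
3. the 100 g weight sits flat in its own pot, let go (horizontal distance between weight_100g and pot_100g below 0.008 m and z of weight_100g in the frame of pot_100g between 0.004 and 0.0085 m and angle between weight_100g's own z axis and vertical below 0.12 rad and contact force between the fingers and weight_100g below 0.1 N), for 0.2 s.
4. the 200 g weight sits flat in its own pot, let go (horizontal distance between weight_200g and pot_200g below 0.008 m and z of weight_200g in the frame of pot_200g between 0.004 and 0.0085 m and angle between weight_200g's own z axis and vertical below 0.12 rad and contact force between the fingers and weight_200g below 0.1 N), for 0.2 s.
At the end, for the whole second after the job is handed in: Each of the four weights sits in the pot of its own size: its axis within 8 mm of the pot's, its underside on the felt floor (within 2.5 mm), tilted by less than 0.12 rad, let go and at rest (all of step 1 and all of step 2 and all of step 3 and all of step 4 and linear speed of each of weight_200g, weight_100g, weight_50g, weight_20g below 0.02 m/s); the robot touches nothing.
It fails at once if a weight was dropped: it moved faster than 0.7 m/s without a finger on it (a free fall of about 25 mm) ((linear speed of weight_200g above 0.7 m/s and contact force between the fingers and weight_200g below 0.05 N) or (linear speed of weight_100g above 0.7 m/s and contact force between the fingers and weight_100g below 0.05 N) or (linear speed of weight_50g above 0.7 m/s and contact force between the fingers and weight_50g below 0.05 N) or (linear speed of weight_20g above 0.7 m/s and contact force between the fingers and weight_20g below 0.05 N)).
It fails at once if the robot pressed on the balance with more than 15 N (contact force between any of the fingers, the arm and balance above 15 N).
It fails at once if the reagent bottle was moved by more than 30 mm or knocked over (distance of reagent from where it was at the start of the episode above 0.03 m or angle between reagent's own z axis and vertical above 0.5 rad).
It also fails if it takes over 109 s, if anything falls off the work surface, if the arm or the gripper's body presses on something with over 40 N, if the wrist force passes 120 N, or if a joint passes its speed limit or range.

### The arm

A 6-joint arm with a two-finger parallel gripper is mounted at the origin on a cart in front of the work surface, level with it; the furniture and walls round the work are solid. World frame = base frame: x ahead of the robot, y to its left, z up, the work surface at z = 0. Lengths are in m, angles in rad, forces in N, time in s.
With the tool pointing down it reaches from about 0.275 to 1 m from the base axis. Payload 8.4 kg.
Tool frame: the origin (TCP) lies at the very end of the fingers, on their centre line; the grasp point (between the pads) lies 19 mm behind it; z points along the fingers, y is the line along which they close (so a half turn about z gives the same grasp; the last joint's range is limited). The gripper opens to 85 mm and grips with 20 to 120 N. Pads are 22 mm wide; open, the fingers measure 114 mm over their backs; the gripper's body (76 mm by 85 mm) begins 54 mm behind the grasp point. The pads swing forward as they close: fully open they stand 13 mm farther back than shut.
Start: joints at [1.274, 0.353, 1.633, -0, 1.155, -0.002], TCP at [0.182, 0.598, 0.231] pointing down, gripper open.
Joint ranges: [-2.63, 2.63], [-0.92, 2.1], [0.06, 2.66], [-1.3, 4.44], [0, 2.69], [-3.02, 3.02]. Speed limits (rad/s): [2.22, 2.22, 2.79, 3.14, 3.14, 3.14].

### API

Orientations are given as a unit quaternion [w, x, y, z].
In Python, from workcell import env gives the robot as it stands.
- The arm moves only by the shell command python3 -m pendant 'ROWS' [FORCE]. ROWS is JSON, a list of rows, each an object of numbers: "tx", "ty", "tz": the shift along the world's x, y, z in units of 150 mm (1.0 is 150 mm); "wx", "wy", "wz": the turn, a rotation vector about the world's x, y, z in units of pi/2 rad (1.0 is pi/2 rad); "gripper": the opening in per cent of the stroke, from 0 (shut) to 100 (fully open). A call has 1 to 8 rows; each row shifts and turns the commanded pose from where the row before left it; what a row does not reach is not made up. A row lasts 1/8 s, in which the tool goes at most 62.5 mm and 10.7 degrees, less where a joint would pass 70% of its speed; a pose out of reach is approached as far as the arm can. A call with a number of a shift or a turn outside -1 to 1 is refused whole. A call with a gripper value outside its range is refused whole. The fingers move at their own pace and stop on an object; FORCE is the grip in N (left out, the last holds). Time passes only in rows, so rows that do not move let the fingers close. It gives the time, the measured TCP pose, the force, the opening and the grip force at its end, in the units of the state.
- env.get_state(): the state, without advancing time (a new reading comes with each control period).
- env.grab_frame(name): name is "scene" or "top"; returns the picture (384x512x3 uint8, red, green, blue); there is no depth.
- env.camera_info(name): a dict with "fx", "fy", "cx", "cy" (pixels), "extrinsics" (4x4, takes a point from camera to world coordinates). Camera axes: x right, y down, z forward; pixel columns grow to the right and rows downward; lengths in m; the calibration is good to about 2 mm. A picture is of the moment at which its call begins. camera_info takes no time and is no camera call.
- env.finish_job(): hands the job in; it is judged then, once.
Trained networks look in the newest picture that a camera, given by its name, has taken for a name from the list of things; names that differ only in an ending like _2 or _b are one class to them, and where a whole thing is asked for, a point or a joint stands for the part that bears it (a point fixed in the world has none). Each returns a list of dicts, best first, with "conf" (0 to 1); they miss things now and then, are a little off and sometimes report something else, mostly with a low value. They report only what shows in the picture. A call takes as long as a camera call. They do not tell look-alikes from the thing itself.
- env.look_for(camera, name): "location" ([column, row] in pixels, amid what is visible of it).
- env.spot_point(camera, name): "location" ([column, row] in pixels: a listed point, or the origin of a listed thing).
The state is a dict: "clock": time; "joint_positions": joint angles; "qd": joint speeds; "tau": joint torques, N m; "position": TCP position; "orientation": TCP orientation; "force": force on the tool from outside, world axes, zero at the start; "ft_torque": the same for the moment, N m; "finger_gap": finger opening in m; "gripper_force": force on a finger pad.
Only numpy, scipy, OpenCV 4.12 (cv2) and the standard library are available. Lean on these libraries where they do the work, as an engineer would, in place of code of your own. Each camera call takes 0.05 s, during which the arm holds its last target. There are 200 camera calls.

## Working session

There is one attempt and no reset: what is moved stays moved. The work goes in short steps, Python scripts to look and compute and a shell command to move; the robot and the scene stay as the last step left them, time stands still between calls to the robot, and variables do not carry over. Pictures are saved under pics/ and viewed, at most 14 in all, crops included, and the job is handed in when it is done.

```bash
mkdir -p pics; ls
cat > h.py <<'E'
from workcell import env
import numpy as np, cv2
def ray(cam,px,z):
    c=env.camera_info(cam);T=np.array(c["extrinsics"])
    d=T[:3,:3]@np.array([(px[0]-c["cx"])/c["fx"],(px[1]-c["cy"])/c["fy"],1]);o=T[:3,3]
    return o+d*(z-o[2])/d[2]
def proj(cam,p):
    c=env.camera_info(cam);T=np.linalg.inv(np.array(c["extrinsics"]));q=T[:3,:3]@np.array(p)+T[:3,3]
    return np.array([c["fx"]*q[0]/q[2]+c["cx"],c["fy"]*q[1]/q[2]+c["cy"]])
def snap(cam,fn,crop=None,s=1):
    im=env.grab_frame(cam)
    o=im if crop is None else im[crop[1]:crop[3],crop[0]:crop[2]]
    cv2.imwrite("pics/"+fn,cv2.resize(o[:,:,::-1],None,fx=s,fy=s,interpolation=cv2.INTER_CUBIC));return im
E
python3 - <<'E'
from h import *
np.set_printoptions(precision=3,suppress=True)
s=env.get_state();print(s)
for c in("top","scene"):
    im=snap(c,c+"0.png",s=1.5);i=env.camera_info(c);print(c,i["fx"],np.array(i["extrinsics"]))
    for n in["weight_20g","weight_50g","weight_100g","weight_200g","pot_20g","pot_50g","pot_100g","pot_200g","balance","reagent"]:
        print(n,[(np.round(d["location"]),round(d["conf"],2)) for d in env.spot_point(c,n)][:4])
E
```

```text
pics
{'clock': 0.0, 'joint_positions': array([ 1.274,  0.354,  1.634, -0.   ,  1.155, -0.002]), 'qd': array([-0.001, -0.   , -0.001, -0.   , -0.   , -0.001]), 'tau': array([ -0.005, -60.523, -34.206,  -0.001,   0.01 ,   0.   ]), 'position': array([0.181, 0.598, 0.231]), 'orientation': array([-0.   ,  0.147,  0.989, -0.001]), 'force': array([ 0.414, -0.465,  0.578]), 'ft_torque': array([-0.007, -0.062,  0.009]), 'gripper_force': 0.0, 'finger_gap': 0.08534317745386306}
top 404.1696156380234 [[ 0.    -0.995  0.102  0.328]
 [-1.    -0.    -0.001 -0.01 ]
 [ 0.001 -0.102 -0.995  1.142]
 [ 0.     0.     0.     1.   ]]
weight_20g [(array([361., 210.]), 0.51)]
weight_50g [(array([361., 212.]), 0.53)]
weight_100g [(array([362., 213.]), 0.39)]
weight_200g [(array([359., 210.]), 0.67)]
pot_20g [(array([278., 163.]), 0.7), (array([268., 191.]), 0.48)]
pot_50g [(array([304., 202.]), 0.53)]
pot_100g [(array([235., 154.]), 0.73)]
pot_200g [(array([236., 193.]), 0.93), (array([277., 162.]), 0.19)]
balance []
reagent [(array([207., 228.]), 0.56)]
scene 347.85499637679334 [[ 0.455 -0.592  0.665 -0.165]
 [-0.89  -0.296  0.345 -0.314]
 [-0.007 -0.75  -0.662  0.696]
 [ 0.     0.     0.     1.   ]]
weight_20g [(array([363., 240.]), 0.65), (array([308., 241.]), 0.56), (array([243., 211.]), 0.41)]
weight_50g [(array([363., 241.]), 0.62)]
weight_100g [(array([364., 251.]), 0.54)]
weight_200g [(array([362., 255.]), 0.51)]
pot_20g [(array([295., 203.]), 0.57), (array([279., 220.]), 0.55)]
pot_50g [(array([306., 240.]), 0.71)]
pot_100g [(array([265., 189.]), 0.51)]
pot_200g [(array([242., 208.]), 0.58)]
balance [(array([360., 270.]), 0.6)]
reagent [(array([200., 221.]), 0.78)]
```

View pics/top0.png

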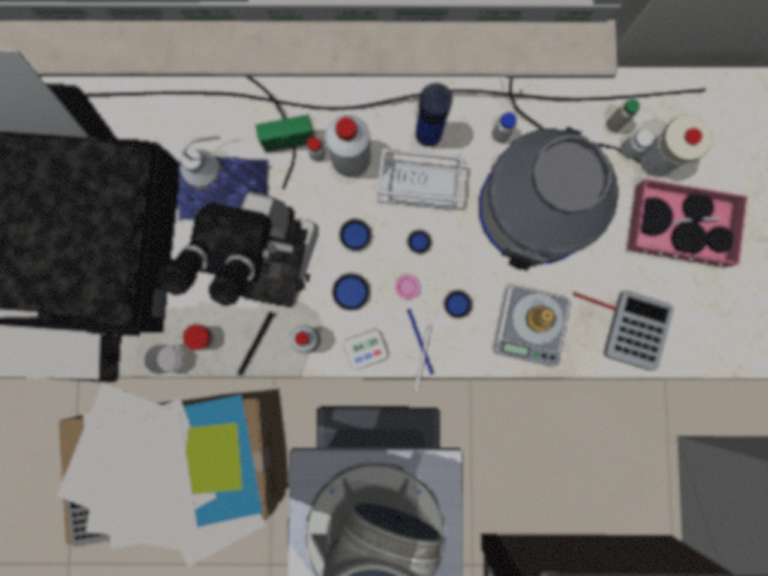

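View pics/scene0.png

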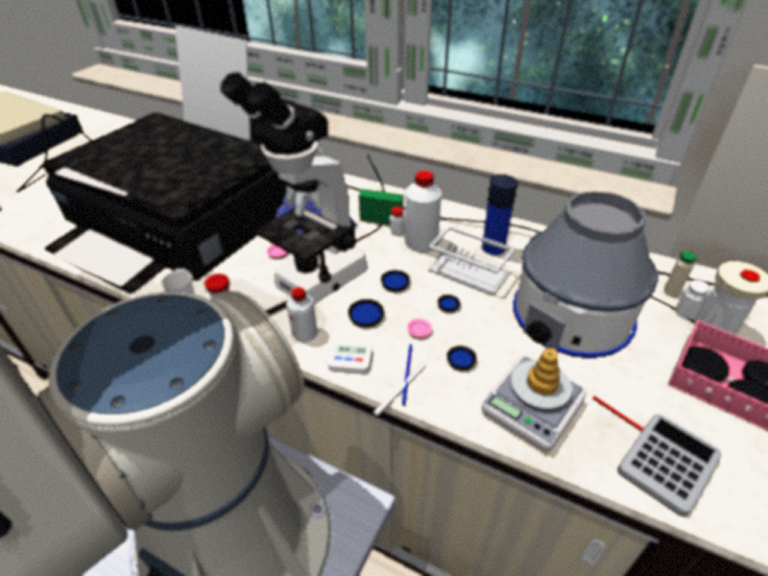

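Run:
```python
from h import *
snap("top","topc.png",(195,135,395,255),4)
```

```text
(no output)
```

View pics/topc.png

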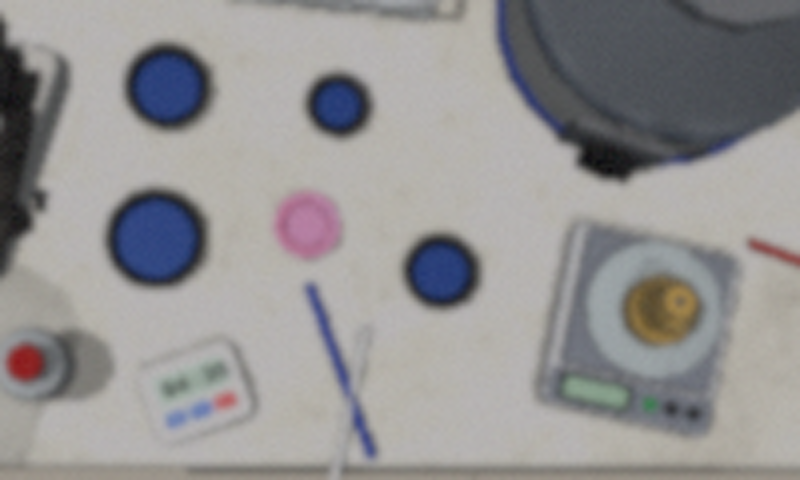

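The top view shows the pots from smallest to largest at about px (280,161), (305,202), (237,156) and (234,194). There is a pink decoy at (272,191), and the stack top is at about (365,210). The reagent bottle is at (202,226). The balance is turned by about -10°.

```bash
cat > pots.py <<'E'
from h import *
H={"20":(.011,.0245,(279.8,161)),"50":(.012,.028,(305.2,202.5)),"100":(.013,.032,(237,156.5)),"200":(.014,.0365,(234.2,194.2))}
def fit(cam,im,h,guess):
    """centroid of dark/blue rim disc near guess -> world at mid height"""
    g=guess.astype(float) if hasattr(guess,'astype') else np.array(guess)
    hsv=cv2.cvtColor(im,cv2.COLOR_RGB2HSV)
    m=((hsv[...,2]<100)|((hsv[...,1]>110)&(hsv[...,0]>95)&(hsv[...,0]<130))).astype(np.uint8)
    n,l,st,c=cv2.connectedComponentsWithStats(m)
    ok=[i for i in range(1,n) if st[i,4]>60]
    i=min(ok,key=lambda i:np.hypot(*(c[i]-g)))
    return c[i],st[i]
E
python3 - <<'E'
from pots import *
np.set_printoptions(precision=4,suppress=True)
T=env.grab_frame("top");S=env.grab_frame("scene")
for k,(h,r,g) in H.items():
    c,st=fit("top",T,h,np.array(g));w=ray("top",c,h*.8)
    c2,st2=fit("scene",S,h,proj("scene",w));w2=ray("scene",c2,h*.7)
    print(k,c,st,w,"diam px*",2*r*404/1.13,"| scene",c2,st2[4],w2)
w=ray("top",(202,226),.105);print("reagent",w)
b=ray("top",(365,210),.117);print("stack top",b, proj("scene",b), "pan centre",ray("top",(195+654/4,135+307/4),.052))
p=proj("scene",b).astype(int)
cv2.imwrite("pics/st.png",np.hstack([cv2.resize(S[p[1]-25:p[1]+50,p[0]-35:p[0]+35,::-1],None,fx=7,fy=7,interpolation=2)[:,:390],cv2.resize(T[185:235,335:390,::-1],None,fx=7,fy=10.5,interpolation=2)[:525]]))
E
```

```text
20 [279.2632 160.8053] [272 154  16  15 190] [ 0.5387 -0.0829  0.0088] diam px* 17.51858407079646 | scene [298.7955 202.0455] 132 [ 0.5336 -0.0833  0.0077]
50 [305.     202.4356] [296 194  19  18 264] [ 0.4199 -0.1544  0.0096] diam px* 20.0212389380531 | scene [307.3719 238.5041] 242 [ 0.4157 -0.1547  0.0084]
100 [236.6272 156.1474] [227 146  21  21 346] [0.5517 0.0383 0.0104] diam px* 22.881415929203545 | scene [263.385  187.0939] 213 [0.5454 0.0363 0.0091]
200 [233.6788 194.137 ] [222 183  25  24 467] [0.4431 0.0461 0.0112] diam px* 26.09911504424779 | scene [243.9128 208.5669] 344 [0.4375 0.0439 0.0098]
reagent [0.3516 0.122  0.105 ]
stack top [ 0.392  -0.2929  0.117 ] [367.095  235.0208] pan centre [ 0.3913 -0.2932  0.052 ]
```

View pics/st.png

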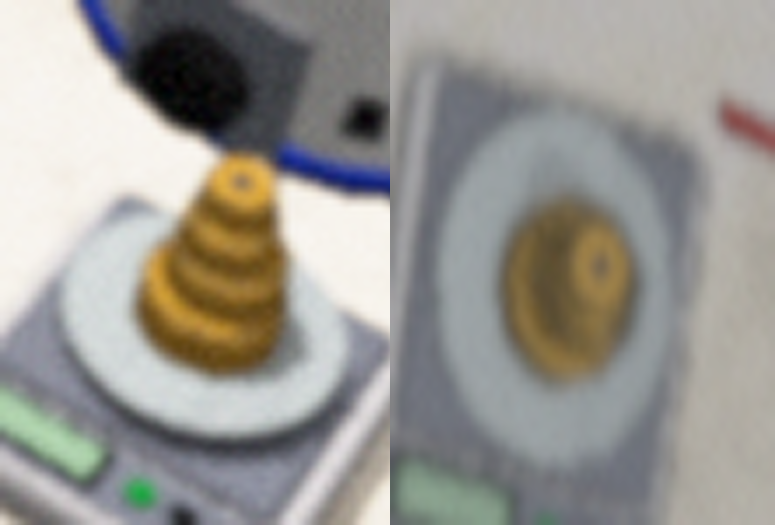

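Both cameras agree to about 3 mm, with a constant x offset between them, so I'll use the mean. Stack is at about (0.390,-0.293). The pots are at 20 g (.537,-.083), 50 g (.419,-.154), 100 g (.550,.037) and 200 g (.442,.045). I'll drive to free bench at (0.335,-0.163) and set a part opening. A light touch there will show how far the tips sit from the TCP.

```bash
python3 -m pendant '[{"tx":0.08,"ty":-0.333,"wz":0.019,"gripper":45},{"tx":0.08,"ty":-0.333,"wz":0.019},{"tx":0.08,"ty":-0.333,"wz":0.019},{"tx":0.08,"ty":-0.333,"wz":0.019},{"tx":0.08,"ty":-0.333,"wz":0.019},{"tx":0.08,"ty":-0.333,"wz":0.019},{"tx":0.08,"ty":-0.333,"wz":0.019},{"tx":0.08,"ty":-0.333,"wz":0.019}]' 20
python3 -m pendant '[{"tx":0.08,"ty":-0.333,"wz":0.019},{"tx":0.08,"ty":-0.333,"wz":0.019},{"tx":0.04,"ty":-0.29},{"tx":0.04,"ty":-0.29},{"tx":0.04,"ty":-0.29},{"tx":0.04,"ty":-0.29},{"tx":0.04,"ty":-0.29},{"tx":0.04,"ty":-0.29}]'
```

```text
validation failed for argument at $[0]...
validation failed for argument at $[0]...
```

```bash
python3 -m pendant '[{"tx":0.08,"ty":-0.333,"tz":0,"wx":0,"wy":0,"wz":0.019,"gripper":45},{"tx":0.08,"ty":-0.333,"tz":0,"wx":0,"wy":0,"wz":0.019,"gripper":45}]' 20
```

```text
clock: 1.5
position: [0.2056, 0.4971, 0.231]
orientation: [0.0, 0.116, 0.993, -0.0]
force: [0.3, -1.3, -0.2]
finger_gap: 0.0516
gripper_force: 0.0
```

```bash
python3 -m pendant '[{"tx":0.08,"ty":-0.333,"tz":0,"wx":0,"wy":0,"wz":0.019,"gripper":45},{"tx":0.08,"ty":-0.333,"tz":0,"wx":0,"wy":0,"wz":0.019,"gripper":45},{"tx":0.08,"ty":-0.333,"tz":0,"wx":0,"wy":0,"wz":0.019,"gripper":45},{"tx":0.08,"ty":-0.333,"tz":0,"wx":0,"wy":0,"wz":0.019,"gripper":45},{"tx":0.08,"ty":-0.333,"tz":0,"wx":0,"wy":0,"wz":0.019,"gripper":45},{"tx":0.08,"ty":-0.333,"tz":0,"wx":0,"wy":0,"wz":0.019,"gripper":45},{"tx":0.08,"ty":-0.333,"tz":0,"wx":0,"wy":0,"wz":0.019,"gripper":45},{"tx":0.08,"ty":-0.333,"tz":0,"wx":0,"wy":0,"wz":0.019,"gripper":45}]'
python3 -m pendant '[{"tx":0.04,"ty":-0.29,"tz":0,"wx":0,"wy":0,"wz":0,"gripper":45},{"tx":0.04,"ty":-0.29,"tz":0,"wx":0,"wy":0,"wz":0,"gripper":45},{"tx":0.04,"ty":-0.29,"tz":0,"wx":0,"wy":0,"wz":0,"gripper":45},{"tx":0.04,"ty":-0.29,"tz":0,"wx":0,"wy":0,"wz":0,"gripper":45},{"tx":0.04,"ty":-0.29,"tz":0,"wx":0,"wy":0,"wz":0,"gripper":45},{"tx":0.04,"ty":-0.29,"tz":0,"wx":0,"wy":0,"wz":0,"gripper":45},{"tx":0,"ty":0,"tz":0,"wx":0,"wy":0,"wz":0,"gripper":45}]'
```

```text
clock: 2.5
position: [0.3019, 0.0971, 0.2317]
orientation: [0.001, -0.003, 1.0, 0.0]
force: [1.1, -0.3, -1.1]
finger_gap: 0.0385
gripper_force: 0.0
clock: 3.38
position: [0.338, -0.1648, 0.2315]
orientation: [0.0, -0.0, 1.0, -0.0]
force: [0.1, 0.5, -0.3]
finger_gap: 0.0384
gripper_force: 0.0
```

```bash
python3 -m pendant '[{"tx":0,"ty":0,"tz":-0.3,"wx":0,"wy":0,"wz":0,"gripper":45},{"tx":0,"ty":0,"tz":-0.3,"wx":0,"wy":0,"wz":0,"gripper":45},{"tx":0,"ty":0,"tz":-0.3,"wx":0,"wy":0,"wz":0,"gripper":45},{"tx":0,"ty":0,"tz":-0.3,"wx":0,"wy":0,"wz":0,"gripper":45},{"tx":0,"ty":0,"tz":-0.25,"wx":0,"wy":0,"wz":0,"gripper":45},{"tx":0,"ty":0,"tz":-0.05,"wx":0,"wy":0,"wz":0,"gripper":45},{"tx":0,"ty":0,"tz":0,"wx":0,"wy":0,"wz":0,"gripper":45}]'
for i in 1; do python3 -m pendant '[{"tx":0,"ty":0,"tz":-0.01,"wx":0,"wy":0,"wz":0,"gripper":45},{"tx":0,"ty":0,"tz":-0.01,"wx":0,"wy":0,"wz":0,"gripper":45},{"tx":0,"ty":0,"tz":0,"wx":0,"wy":0,"wz":0,"gripper":45}]'; done
python3 -m pendant '[{"tx":0,"ty":0,"tz":-0.01,"wx":0,"wy":0,"wz":0,"gripper":45},{"tx":0,"ty":0,"tz":0,"wx":0,"wy":0,"wz":0,"gripper":45}]'
```

```text
clock: 4.25
position: [0.3377, -0.1621, 0.0066]
orientation: [-0.0, -0.002, 1.0, 0.0]
force: [-0.2, -0.2, 0.9]
finger_gap: 0.0386
gripper_force: 0.0
clock: 4.62
position: [0.338, -0.1627, 0.0038]
orientation: [0.001, -0.002, 1.0, -0.0]
force: [0.6, 0.5, 1.0]
finger_gap: 0.0384
gripper_force: 0.0
clock: 4.88
position: [0.3375, -0.1625, 0.0018]
orientation: [-0.0, -0.002, 1.0, 0.0]
force: [0.2, -0.4, -0.8]
finger_gap: 0.0384
gripper_force: 0.0
```

```bash
python3 -m pendant '[{"tx":0,"ty":0,"tz":-0.01,"wx":0,"wy":0,"wz":0,"gripper":45},{"tx":0,"ty":0,"tz":0,"wx":0,"wy":0,"wz":0,"gripper":45}]'
python3 -m pendant '[{"tx":0,"ty":0,"tz":-0.01,"wx":0,"wy":0,"wz":0,"gripper":45},{"tx":0,"ty":0,"tz":0,"wx":0,"wy":0,"wz":0,"gripper":45}]'
python3 -m pendant '[{"tx":0,"ty":0,"tz":-0.01,"wx":0,"wy":0,"wz":0,"gripper":45},{"tx":0,"ty":0,"tz":0,"wx":0,"wy":0,"wz":0,"gripper":45}]'
```

```text
clock: 5.12
position: [0.3375, -0.1624, 0.0001]
orientation: [-0.0, -0.002, 1.0, 0.0]
force: [-0.8, -0.8, 0.1]
finger_gap: 0.0389
gripper_force: 0.0
clock: 5.38
position: [0.3376, -0.1625, -0.0013]
orientation: [0.0, -0.002, 1.0, -0.0]
force: [0.6, -1.2, 0.3]
finger_gap: 0.0383
gripper_force: 0.3
clock: 5.62
position: [0.3377, -0.1625, -0.0015]
orientation: [0.0, -0.002, 1.0, -0.0]
force: [-6.0, 3.0, 41.2]
finger_gap: 0.0386
gripper_force: 20.7
```

Contact is at TCP z = -0.0015, so at a 38 mm gap the tips are 1.5 mm behind the TCP. Next I'll go above the stack.

```bash
python3 -m pendant '[{"tx":0,"ty":0,"tz":0.3,"wx":0,"wy":0,"wz":0,"gripper":45},{"tx":0,"ty":0,"tz":0.3,"wx":0,"wy":0,"wz":0,"gripper":45},{"tx":0,"ty":0,"tz":0.3,"wx":0,"wy":0,"wz":0,"gripper":45},{"tx":0,"ty":0,"tz":0.3,"wx":0,"wy":0,"wz":0,"gripper":45},{"tx":0.11,"ty":-0.29,"tz":0,"wx":0,"wy":0,"wz":0,"gripper":45},{"tx":0.12,"ty":-0.29,"tz":0,"wx":0,"wy":0,"wz":0,"gripper":45},{"tx":0.12,"ty":-0.29,"tz":0,"wx":0,"wy":0,"wz":0,"gripper":45},{"tx":0,"ty":0,"tz":-0.1,"wx":0,"wy":0,"wz":0,"gripper":45}]'
python3 -m pendant '[{"tx":0,"ty":0,"tz":-0.1,"wx":0,"wy":0,"wz":0,"gripper":45},{"tx":0,"ty":0,"tz":0,"wx":0,"wy":0,"wz":0,"gripper":45}]'
python3 - <<'E'
from h import *
S=env.grab_frame("scene");T=env.grab_frame("top")
cv2.imwrite("pics/g1.png",np.hstack([cv2.resize(S[190:290,310:410,::-1],None,fx=5,fy=5,interpolation=2),cv2.resize(T[165:265,330:390,::-1],None,fx=5,fy=5,interpolation=2)]))
s=env.get_state();print(s["position"])
E
```

```text
clock: 6.62
position: [0.3919, -0.296, 0.1627]
orientation: [0.001, -0.001, 1.0, -0.001]
force: [-0.7, 0.7, -0.1]
finger_gap: 0.0386
gripper_force: 0.0
clock: 6.88
position: [0.3885, -0.2911, 0.1456]
orientation: [-0.002, -0.002, 1.0, 0.001]
force: [-0.8, 0.2, -0.0]
finger_gap: 0.0385
gripper_force: 0.0
[ 0.38968232 -0.29201861  0.14710224]
```

View pics/g1.png

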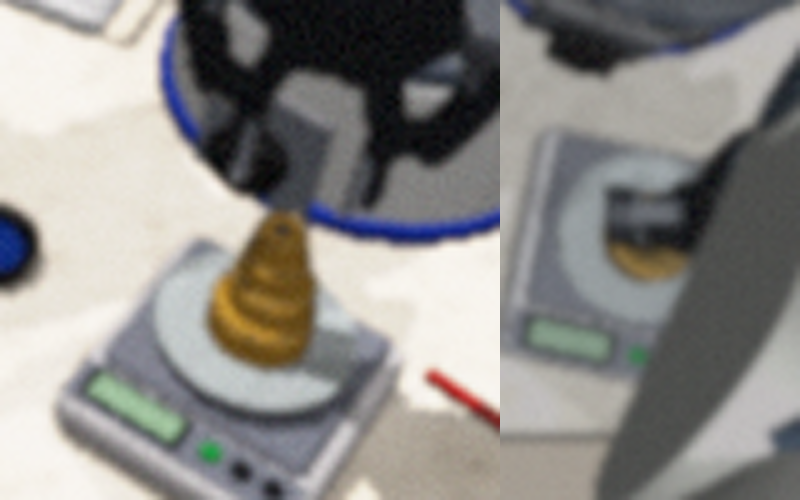

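The scene view shows the two fingers straddling the stack top at about (367,235), with the tips above it and nothing touched. I'll lower and grip.

```bash
python3 -m pendant '[{"tx":0,"ty":0,"tz":-0.1,"wx":0,"wy":0,"wz":0,"gripper":45},{"tx":0,"ty":0,"tz":-0.1,"wx":0,"wy":0,"wz":0,"gripper":45},{"tx":0,"ty":0,"tz":-0.046,"wx":0,"wy":0,"wz":0,"gripper":45},{"tx":0,"ty":0,"tz":0,"wx":0,"wy":0,"wz":0,"gripper":45},{"tx":0,"ty":0,"tz":0,"wx":0,"wy":0,"wz":0,"gripper":22},{"tx":0,"ty":0,"tz":0,"wx":0,"wy":0,"wz":0,"gripper":22},{"tx":0,"ty":0,"tz":0,"wx":0,"wy":0,"wz":0,"gripper":22},{"tx":0,"ty":0,"tz":0,"wx":0,"wy":0,"wz":0,"gripper":22}]' 20
```

```text
clock: 7.98
position: [0.3902, -0.293, 0.1106]
orientation: [0.0, -0.002, 1.0, -0.0]
force: [-0.7, -0.1, 0.0]
finger_gap: 0.0225
gripper_force: 19.7
```

```bash
python3 -m pendant '[{"tx":0,"ty":0,"tz":0.05,"wx":0,"wy":0,"wz":0,"gripper":20},{"tx":0,"ty":0,"tz":0.15,"wx":0,"wy":0,"wz":0,"gripper":20},{"tx":0,"ty":0,"tz":0.15,"wx":0,"wy":0,"wz":0,"gripper":20},{"tx":0,"ty":0,"tz":0,"wx":0,"wy":0,"wz":0,"gripper":20}]' 25
python3 - <<'E'
from h import *
S=env.grab_frame("scene")
cv2.imwrite("pics/g2.png",cv2.resize(S[180:280,310:430,::-1],None,fx=6,fy=6,interpolation=2))
print([(np.round(d["location"],1),round(d["conf"],2)) for n in("weight_50g","weight_20g") for d in env.spot_point("scene",n)])
E
```

```text
clock: 8.48
position: [0.3911, -0.2937, 0.1646]
orientation: [0.001, -0.002, 1.0, -0.001]
force: [-0.5, 0.1, -1.2]
finger_gap: 0.0221
gripper_force: 24.5
[(array([364.6, 250.7]), 0.64), (array([365.6, 242.6]), 0.51), (array([368.4, 223.6]), 0.52)]
```

View pics/g2.png

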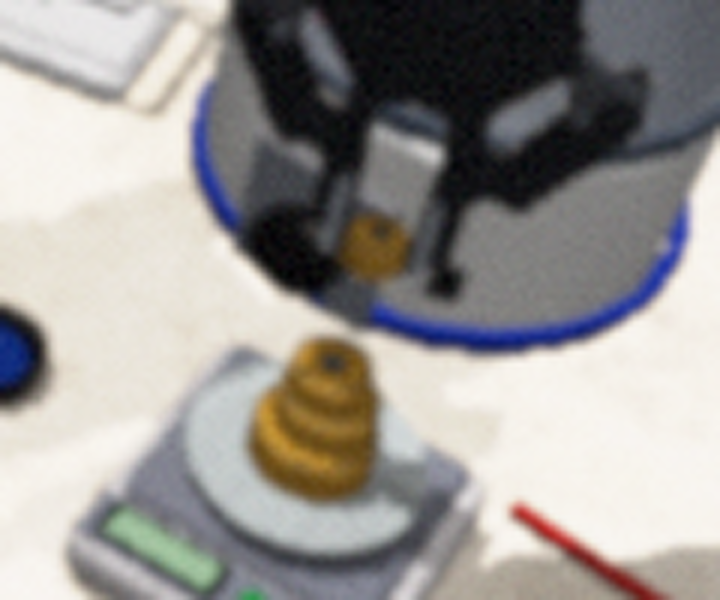

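The 20 g weight is held upright between the pads, with its plug at about (373.3,218.7). The other three still stand, and the 50 g plug is at about (365.5,240).

Run:
```python
from h import *
print(ray("scene",(373.3,218.7),.171), ray("scene",(365.5,240),.104), env.get_state()["position"])
```

```text
[ 0.39045763 -0.29541969  0.171     ] [ 0.38851246 -0.29289335  0.104     ] [ 0.38971534 -0.29267093  0.16235109]
```

```bash
python3 -m pendant '[{"tx":0,"ty":0.2,"tz":0,"wx":0,"wy":0,"wz":0,"gripper":20},{"tx":0,"ty":0.35,"tz":0,"wx":0,"wy":0,"wz":0,"gripper":20},{"tx":0,"ty":0.35,"tz":0,"wx":0,"wy":0,"wz":0,"gripper":20},{"tx":0.1,"ty":0.3,"tz":0,"wx":0,"wy":0,"wz":0,"gripper":20},{"tx":0.25,"ty":0.2,"tz":0,"wx":0,"wy":0,"wz":0,"gripper":20},{"tx":0.25,"ty":0,"tz":0,"wx":0,"wy":0,"wz":0,"gripper":20},{"tx":0.25,"ty":0,"tz":0,"wx":0,"wy":0,"wz":0,"gripper":20},{"tx":0.13,"ty":0,"tz":0,"wx":0,"wy":0,"wz":0,"gripper":20}]'
python3 -m pendant '[{"tx":0,"ty":0,"tz":-0.25,"wx":0,"wy":0,"wz":0,"gripper":20},{"tx":0,"ty":0,"tz":-0.25,"wx":0,"wy":0,"wz":0,"gripper":20},{"tx":0,"ty":0,"tz":-0.25,"wx":0,"wy":0,"wz":0,"gripper":20},{"tx":0,"ty":0,"tz":0,"wx":0,"wy":0,"wz":0,"gripper":20},{"tx":0,"ty":0,"tz":0,"wx":0,"wy":0,"wz":0,"gripper":20}]'
python3 - <<'E'
from h import *
S=env.grab_frame("scene")
p=proj("scene",(.537,-.083,.03)).astype(int);print(p)
cv2.imwrite("pics/g3.png",cv2.resize(S[p[1]-50:p[1]+50,p[0]-60:p[0]+60,::-1],None,fx=6,fy=6,interpolation=2))
E
```

```text
clock: 9.62
position: [0.5383, -0.0826, 0.1617]
orientation: [-0.001, -0.002, 1.0, 0.0]
force: [-1.2, -0.4, 0.2]
finger_gap: 0.022
gripper_force: 24.6
clock: 10.25
position: [0.5373, -0.083, 0.0509]
orientation: [-0.0, -0.002, 1.0, 0.0]
force: [0.4, -0.7, 0.0]
finger_gap: 0.022
gripper_force: 24.6
[299 195]
```

View pics/g3.png

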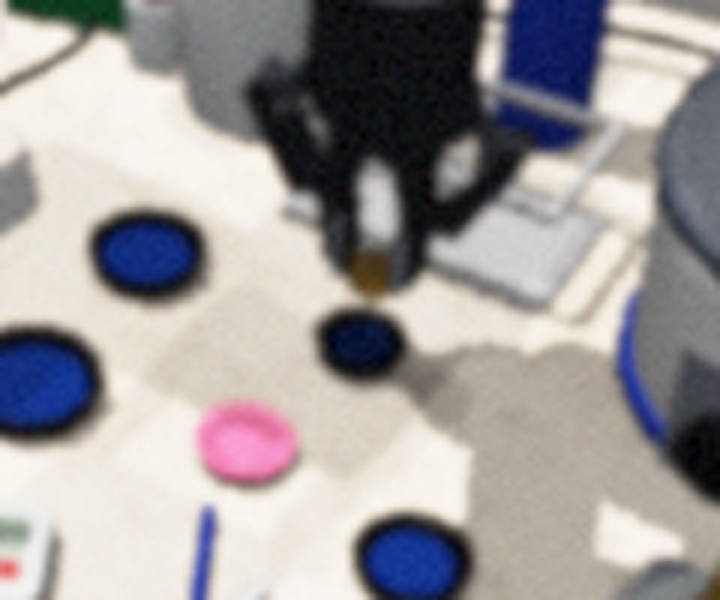

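The pot centre is at about px (299.3,202.5). The held 20 g weight is above it, centred at col ~300.8 with its lower front edge at row ~193.5.

Run:
```python
from h import *
print(ray("scene",(299.3,202.5),.0055), proj("scene",(.5373,-.083,.0443)),proj("scene",(.5373,-.083,.0573)),proj("scene",(.5253,-.083,.0443)), proj("scene",(.5373,-.083,.0055)))
```

```text
[ 0.5347515  -0.08454475  0.0055    ] [300.1148902  191.76206889] [300.4553215  188.28284317] [298.50527383 194.31962566] [299.13350986 201.79182745]
```

```bash
python3 -m pendant '[{"tx":-0.007,"ty":0,"tz":-0.1,"wx":0,"wy":0,"wz":0,"gripper":20},{"tx":0,"ty":0,"tz":-0.07,"wx":0,"wy":0,"wz":0,"gripper":20},{"tx":0,"ty":0,"tz":-0.04,"wx":0,"wy":0,"wz":0,"gripper":20},{"tx":0,"ty":0,"tz":-0.03,"wx":0,"wy":0,"wz":0,"gripper":20},{"tx":0,"ty":0,"tz":0,"wx":0,"wy":0,"wz":0,"gripper":20},{"tx":0,"ty":0,"tz":0,"wx":0,"wy":0,"wz":0,"gripper":20}]'
```

```text
clock: 11.05
position: [0.5362, -0.083, 0.0145]
orientation: [0.0, -0.002, 1.0, -0.0]
force: [0.0, 0.1, -1.1]
finger_gap: 0.0221
gripper_force: 24.6
```

```bash
python3 -m pendant '[{"tx":0,"ty":0,"tz":-0.007,"wx":0,"wy":0,"wz":0,"gripper":20},{"tx":0,"ty":0,"tz":-0.006,"wx":0,"wy":0,"wz":0,"gripper":20},{"tx":0,"ty":0,"tz":0,"wx":0,"wy":0,"wz":0,"gripper":20}]'
```

```text
clock: 11.42
position: [0.5362, -0.083, 0.0126]
orientation: [0.0, -0.002, 1.0, -0.0]
force: [-0.2, 0.3, 1.2]
finger_gap: 0.0224
gripper_force: 24.9
```

Force just begins, so the weight is at the felt. I'll release gently, raise and look.

```bash
python3 -m pendant '[{"tx":0,"ty":0,"tz":0,"wx":0,"wy":0,"wz":0,"gripper":30},{"tx":0,"ty":0,"tz":0,"wx":0,"wy":0,"wz":0,"gripper":42},{"tx":0,"ty":0,"tz":0,"wx":0,"wy":0,"wz":0,"gripper":42},{"tx":0,"ty":0,"tz":0.1,"wx":0,"wy":0,"wz":0,"gripper":42},{"tx":0,"ty":0,"tz":0.2,"wx":0,"wy":0,"wz":0,"gripper":55},{"tx":0,"ty":0,"tz":0.35,"wx":0,"wy":0,"wz":0,"gripper":55},{"tx":-0.05,"ty":-0.05,"tz":0.35,"wx":0,"wy":0,"wz":0,"gripper":55},{"tx":-0.25,"ty":-0.2,"tz":0,"wx":0,"wy":0,"wz":0,"gripper":55}]'
python3 - <<'E'
from h import *
S=env.grab_frame("scene");p=(299,202)
cv2.imwrite("pics/g4.png",np.hstack([cv2.resize(S[p[1]-25:p[1]+25,p[0]-25:p[0]+25,::-1],None,fx=8,fy=8,interpolation=2),cv2.resize(S[220:270,340:390,::-1],None,fx=8,fy=8,interpolation=2)]))
E
```

```text
clock: 12.42
position: [0.4951, -0.121, 0.1678]
orientation: [0.005, -0.003, 1.0, -0.001]
force: [0.3, -0.5, 0.4]
finger_gap: 0.0467
gripper_force: 0.0
```

View pics/g4.png

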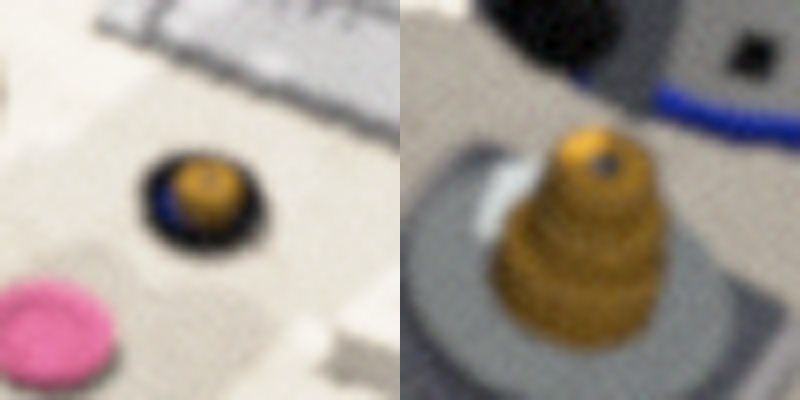

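The 20 g weight sits in its pot, slightly to the right (plug at about (300,199.3)). The stack of three stands undisturbed, with the 50 g plug at about (365.6,240.4).

Run:
```python
from h import *
print("20 seated",ray("scene",(300,199.25),.019),"50",ray("scene",(365.6,240.4),.104),env.get_state()["position"])
```

```text
20 seated [ 0.53450273 -0.08575385  0.019     ] 50 [ 0.38747119 -0.29337482  0.104     ] [ 0.48761866 -0.12296361  0.1650262 ]
```

```bash
python3 -m pendant '[{"tx":-0.3,"ty":0,"tz":0,"wx":0,"wy":0,"wz":0,"gripper":55},{"tx":-0.28,"ty":-0.1,"tz":0,"wx":0,"wy":0,"wz":0,"gripper":55},{"tx":-0.1,"ty":-0.3,"tz":0,"wx":0,"wy":0,"wz":0,"gripper":55},{"tx":0,"ty":-0.35,"tz":0,"wx":0,"wy":0,"wz":0,"gripper":55},{"tx":0,"ty":-0.3,"tz":0,"wx":0,"wy":0,"wz":0,"gripper":55},{"tx":0,"ty":-0.08,"tz":-0.1,"wx":0,"wy":0,"wz":0,"gripper":55},{"tx":0,"ty":0,"tz":0,"wx":0,"wy":0,"wz":0,"gripper":55},{"tx":0,"ty":0,"tz":0,"wx":0,"wy":0,"wz":0,"gripper":55}]'
```

```text
clock: 13.48
position: [0.3887, -0.2887, 0.1473]
orientation: [-0.0, -0.002, 1.0, 0.0]
force: [0.4, -0.1, -0.5]
finger_gap: 0.0469
gripper_force: 0.0
```

```bash
python3 -m pendant '[{"tx":0,"ty":-0.012,"tz":-0.15,"wx":0,"wy":0,"wz":0,"gripper":55},{"tx":0,"ty":0,"tz":-0.12,"wx":0,"wy":0,"wz":0,"gripper":55},{"tx":0,"ty":0,"tz":-0.07,"wx":0,"wy":0,"wz":0,"gripper":55},{"tx":0,"ty":0,"tz":0,"wx":0,"wy":0,"wz":0,"gripper":55},{"tx":0,"ty":0,"tz":0,"wx":0,"wy":0,"wz":0,"gripper":30},{"tx":0,"ty":0,"tz":0,"wx":0,"wy":0,"wz":0,"gripper":30},{"tx":0,"ty":0,"tz":0,"wx":0,"wy":0,"wz":0,"gripper":30},{"tx":0,"ty":0,"tz":0,"wx":0,"wy":0,"wz":0,"gripper":30}]' 25
```

```text
clock: 14.48
position: [0.3894, -0.2918, 0.0972]
orientation: [0.0, -0.002, 1.0, -0.0]
force: [-0.0, 3.8, 5.7]
finger_gap: 0.0291
gripper_force: 24.7
```

```bash
python3 -m pendant '[{"tx":0,"ty":0,"tz":0.04,"wx":0,"wy":0,"wz":0,"gripper":28},{"tx":0,"ty":0,"tz":0.1,"wx":0,"wy":0,"wz":0,"gripper":28},{"tx":0,"ty":0,"tz":0,"wx":0,"wy":0,"wz":0,"gripper":28}]' 28
python3 - <<'E'
from h import *
S=env.grab_frame("scene")
cv2.imwrite("pics/g5.png",cv2.resize(S[190:280,320:410,::-1],None,fx=6,fy=6,interpolation=2))
E
```

```text
clock: 14.85
position: [0.3899, -0.2925, 0.119]
orientation: [0.001, -0.002, 1.0, -0.001]
force: [-0.2, -0.3, -0.1]
finger_gap: 0.0292
gripper_force: 27.7
```

View pics/g5.png

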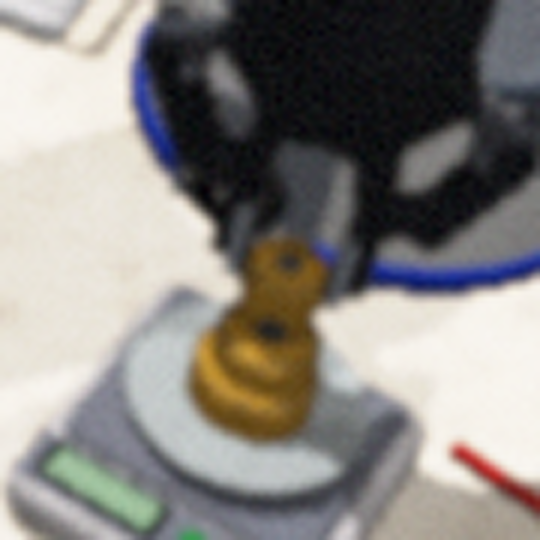

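The 50 g weight is held level (plug at about (368.3,233.7)) and the 100 g plug is at about (365,245), with the rest undisturbed.

```bash
python3 - <<'E'
from h import *
print("50 held",ray("scene",(368.3,233.7),.1258),"100",ray("scene",(365,245),.089),env.get_state()["position"])
E
python3 -m pendant '[{"tx":0,"ty":0,"tz":0.2,"wx":0,"wy":0,"wz":0,"gripper":28},{"tx":0.05,"ty":0.25,"tz":0,"wx":0,"wy":0,"wz":0,"gripper":28},{"tx":0.09,"ty":0.35,"tz":0,"wx":0,"wy":0,"wz":0,"gripper":28},{"tx":0.054,"ty":0.33,"tz":0,"wx":0,"wy":0,"wz":0,"gripper":28},{"tx":0,"ty":0,"tz":-0.25,"wx":0,"wy":0,"wz":0,"gripper":28},{"tx":0,"ty":0,"tz":-0.3,"wx":0,"wy":0,"wz":0,"gripper":28},{"tx":0,"ty":0,"tz":-0.15,"wx":0,"wy":0,"wz":0,"gripper":28},{"tx":0,"ty":0,"tz":0,"wx":0,"wy":0,"wz":0,"gripper":28}]'
```

```text
50 held [ 0.38847356 -0.29466325  0.1258    ] 100 [ 0.3876076  -0.29497039  0.089     ] [ 0.38954727 -0.2922347   0.11832994]
clock: 15.9
position: [0.4167, -0.1517, 0.041]
orientation: [-0.002, -0.002, 1.0, 0.001]
force: [-0.4, -0.4, -0.2]
finger_gap: 0.0294
gripper_force: 27.9
```

```bash
python3 -m pendant '[{"tx":0.012,"ty":0,"tz":-0.08,"wx":0,"wy":0,"wz":0,"gripper":28},{"tx":0,"ty":0,"tz":-0.05,"wx":0,"wy":0,"wz":0,"gripper":28},{"tx":0,"ty":0,"tz":0,"wx":0,"wy":0,"wz":0,"gripper":28},{"tx":0,"ty":0,"tz":0,"wx":0,"wy":0,"wz":0,"gripper":28}]'
```

```text
clock: 16.4
position: [0.4201, -0.1524, 0.0232]
orientation: [0.0, -0.002, 1.0, -0.0]
force: [-0.9, -0.7, -0.3]
finger_gap: 0.0291
gripper_force: 27.9
```

```bash
python3 -m pendant '[{"tx":-0.004,"ty":0,"tz":-0.03,"wx":0,"wy":0,"wz":0,"gripper":28},{"tx":0,"ty":0,"tz":-0.02,"wx":0,"wy":0,"wz":0,"gripper":28},{"tx":0,"ty":0,"tz":-0.007,"wx":0,"wy":0,"wz":0,"gripper":28},{"tx":0,"ty":0,"tz":0,"wx":0,"wy":0,"wz":0,"gripper":28},{"tx":0,"ty":0,"tz":0,"wx":0,"wy":0,"wz":0,"gripper":28}]'
```

```text
clock: 17.02
position: [0.4194, -0.1523, 0.0144]
orientation: [0.0, -0.002, 1.0, -0.0]
force: [-0.5, -0.7, -0.1]
finger_gap: 0.0291
gripper_force: 28.0
```

```bash
python3 -m pendant '[{"tx":0,"ty":0,"tz":0,"wx":0,"wy":0,"wz":0,"gripper":36},{"tx":0,"ty":0,"tz":0,"wx":0,"wy":0,"wz":0,"gripper":50},{"tx":0,"ty":0,"tz":0,"wx":0,"wy":0,"wz":0,"gripper":50},{"tx":0,"ty":0,"tz":0.1,"wx":0,"wy":0,"wz":0,"gripper":50},{"tx":0,"ty":0,"tz":0.3,"wx":0,"wy":0,"wz":0,"gripper":64},{"tx":0,"ty":0,"tz":0.3,"wx":0,"wy":0,"wz":0,"gripper":64},{"tx":0,"ty":0,"tz":0.2,"wx":0,"wy":0,"wz":0,"gripper":64},{"tx":-0.03,"ty":-0.1,"tz":0,"wx":0,"wy":0,"wz":0,"gripper":64}]'
python3 -m pendant '[{"tx":-0.07,"ty":-0.3,"tz":0,"wx":0,"wy":0,"wz":0,"gripper":64},{"tx":-0.05,"ty":-0.3,"tz":0,"wx":0,"wy":0,"wz":0,"gripper":64},{"tx":-0.05,"ty":-0.235,"tz":-0.1,"wx":0,"wy":0,"wz":0,"gripper":64},{"tx":0,"ty":0,"tz":0,"wx":0,"wy":0,"wz":0,"gripper":64},{"tx":0,"ty":0,"tz":0,"wx":0,"wy":0,"wz":0,"gripper":64}]' 30
python3 - <<'E'
from h import *
S=env.grab_frame("scene")
cv2.imwrite("pics/g6.png",np.hstack([cv2.resize(S[210:270,280:340,::-1],None,fx=6,fy=6,interpolation=2),cv2.resize(S[210:270,335:395,::-1],None,fx=6,fy=6,interpolation=2)]))
E
```

```text
clock: 18.02
position: [0.4165, -0.1678, 0.1524]
orientation: [0.003, -0.003, 1.0, -0.001]
force: [0.1, 0.4, 0.2]
finger_gap: 0.0546
gripper_force: 0.0
clock: 18.65
position: [0.3885, -0.2922, 0.1339]
orientation: [-0.001, -0.001, 1.0, 0.001]
force: [-0.0, 0.1, 0.1]
finger_gap: 0.0545
gripper_force: 0.0
```

View pics/g6.png

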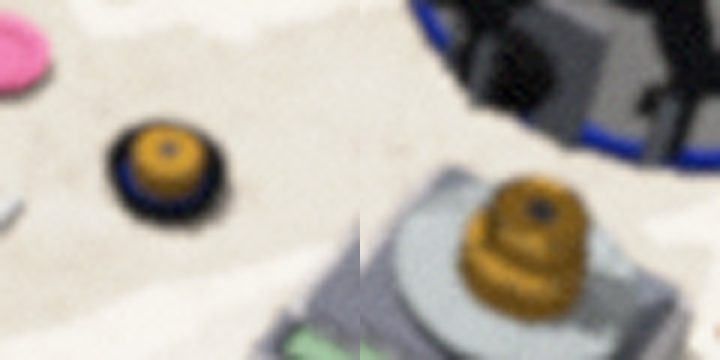

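The 50 g weight sits centred in its pot (plug at about (308.2,235)). The 100 g plug is at about (365.5,244.7), which is where I expected it. Now I'll grip the 100 g weight.

```bash
python3 -m pendant '[{"tx":0.006,"ty":-0.005,"tz":-0.15,"wx":0,"wy":0,"wz":0,"gripper":64},{"tx":0,"ty":0,"tz":-0.12,"wx":0,"wy":0,"wz":0,"gripper":64},{"tx":0,"ty":0,"tz":-0.09,"wx":0,"wy":0,"wz":0,"gripper":64},{"tx":0,"ty":0,"tz":0,"wx":0,"wy":0,"wz":0,"gripper":64},{"tx":0,"ty":0,"tz":0,"wx":0,"wy":0,"wz":0,"gripper":40},{"tx":0,"ty":0,"tz":0,"wx":0,"wy":0,"wz":0,"gripper":40},{"tx":0,"ty":0,"tz":0,"wx":0,"wy":0,"wz":0,"gripper":40},{"tx":0,"ty":0,"tz":0,"wx":0,"wy":0,"wz":0,"gripper":40}]' 30
python3 -m pendant '[{"tx":0,"ty":0,"tz":0.04,"wx":0,"wy":0,"wz":0,"gripper":38},{"tx":0,"ty":0,"tz":0.1,"wx":0,"wy":0,"wz":0,"gripper":38},{"tx":0,"ty":0,"tz":0.16,"wx":0,"wy":0,"wz":0,"gripper":38},{"tx":0,"ty":0,"tz":0.2,"wx":0,"wy":0,"wz":0,"gripper":38},{"tx":0,"ty":0,"tz":0,"wx":0,"wy":0,"wz":0,"gripper":38}]' 35
python3 - <<'E'
from h import *
S=env.grab_frame("scene")
cv2.imwrite("pics/g7.png",cv2.resize(S[180:280,310:410,::-1],None,fx=5,fy=5,interpolation=2))
E
```

```text
clock: 19.7
position: [0.3906, -0.2933, 0.0811]
orientation: [0.0, -0.002, 1.0, -0.0]
force: [-0.6, 3.0, 6.3]
finger_gap: 0.0372
gripper_force: 30.1
clock: 20.32
position: [0.3917, -0.2944, 0.1582]
orientation: [0.002, -0.002, 1.0, -0.002]
force: [-1.0, -1.0, -1.7]
finger_gap: 0.0367
gripper_force: 35.2
```

View pics/g7.png

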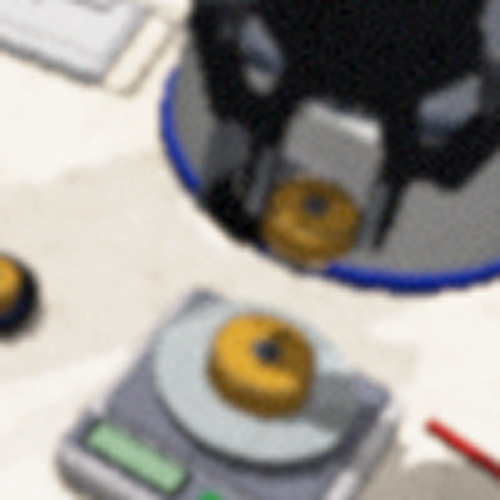

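```bash
python3 - <<'E'
from h import *
print("100 held",ray("scene",(373.4,221),.1661),"200",ray("scene",(363.4,250),.072),env.get_state()["position"])
E
python3 -m pendant '[{"tx":0,"ty":0.2,"tz":0,"wx":0,"wy":0,"wz":0,"gripper":38},{"tx":0,"ty":0.32,"tz":0,"wx":0,"wy":0,"wz":0,"gripper":38},{"tx":0,"ty":0.32,"tz":0,"wx":0,"wy":0,"wz":0,"gripper":38},{"tx":0.1,"ty":0.32,"tz":0,"wx":0,"wy":0,"wz":0,"gripper":38},{"tx":0.2,"ty":0.3,"tz":0,"wx":0,"wy":0,"wz":0,"gripper":38},{"tx":0.25,"ty":0.3,"tz":0,"wx":0,"wy":0,"wz":0,"gripper":38},{"tx":0.25,"ty":0.25,"tz":0,"wx":0,"wy":0,"wz":0,"gripper":38},{"tx":0.25,"ty":0.2,"tz":0,"wx":0,"wy":0,"wz":0,"gripper":38}]'
python3 -m pendant '[{"tx":0,"ty":0,"tz":-0.2,"wx":0,"wy":0,"wz":0,"gripper":38},{"tx":0,"ty":0,"tz":-0.3,"wx":0,"wy":0,"wz":0,"gripper":38},{"tx":0,"ty":0,"tz":-0.2,"wx":0,"wy":0,"wz":0,"gripper":38},{"tx":0,"ty":0,"tz":0,"wx":0,"wy":0,"wz":0,"gripper":38},{"tx":0,"ty":0,"tz":0,"wx":0,"wy":0,"wz":0,"gripper":38}]'
```

```text
100 held [ 0.38908899 -0.29698165  0.1661    ] 200 [ 0.38703625 -0.29483163  0.072     ] [ 0.39086182 -0.29382241  0.15672059]
clock: 21.38
position: [0.5481, 0.04, 0.1543]
orientation: [-0.001, -0.002, 1.0, -0.0]
force: [0.5, -0.7, -1.5]
finger_gap: 0.0367
gripper_force: 35.3
clock: 22.0
position: [0.548, 0.0382, 0.0509]
orientation: [0.0, -0.002, 1.0, -0.0]
force: [0.2, 1.1, -0.3]
finger_gap: 0.037
gripper_force: 35.4
```

```bash
python3 -m pendant '[{"tx":0.009,"ty":0.008,"tz":-0.1,"wx":0,"wy":0,"wz":0,"gripper":38},{"tx":0,"ty":0,"tz":-0.07,"wx":0,"wy":0,"wz":0,"gripper":38},{"tx":0,"ty":0,"tz":-0.03,"wx":0,"wy":0,"wz":0,"gripper":38},{"tx":0,"ty":0,"tz":-0.02,"wx":0,"wy":0,"wz":0,"gripper":38},{"tx":0,"ty":0,"tz":0,"wx":0,"wy":0,"wz":0,"gripper":38},{"tx":0,"ty":0,"tz":0,"wx":0,"wy":0,"wz":0,"gripper":38}]'
```

```text
clock: 22.75
position: [0.5493, 0.0395, 0.0176]
orientation: [0.0, -0.002, 1.0, 0.0]
force: [1.2, -0.8, -1.0]
finger_gap: 0.0369
gripper_force: 35.4
```

```bash
python3 -m pendant '[{"tx":0,"ty":0,"tz":-0.01,"wx":0,"wy":0,"wz":0,"gripper":38},{"tx":0,"ty":0,"tz":0,"wx":0,"wy":0,"wz":0,"gripper":38},{"tx":0,"ty":0,"tz":0,"wx":0,"wy":0,"wz":0,"gripper":38}]'
```

```text
clock: 23.12
position: [0.5491, 0.0394, 0.0159]
orientation: [0.0, -0.002, 1.0, 0.0]
force: [-0.0, 0.2, -0.4]
finger_gap: 0.0372
gripper_force: 35.4
```

```bash
python3 -m pendant '[{"tx":0,"ty":0,"tz":-0.005,"wx":0,"wy":0,"wz":0,"gripper":38},{"tx":0,"ty":0,"tz":0,"wx":0,"wy":0,"wz":0,"gripper":38},{"tx":0,"ty":0,"tz":0,"wx":0,"wy":0,"wz":0,"gripper":46},{"tx":0,"ty":0,"tz":0,"wx":0,"wy":0,"wz":0,"gripper":60},{"tx":0,"ty":0,"tz":0,"wx":0,"wy":0,"wz":0,"gripper":60},{"tx":0,"ty":0,"tz":0.1,"wx":0,"wy":0,"wz":0,"gripper":60},{"tx":0,"ty":0,"tz":0.35,"wx":0,"wy":0,"wz":0,"gripper":75},{"tx":0,"ty":0,"tz":0.35,"wx":0,"wy":0,"wz":0,"gripper":75}]'
python3 -m pendant '[{"tx":-0.25,"ty":-0.2,"tz":0,"wx":0,"wy":0,"wz":0,"gripper":75},{"tx":-0.25,"ty":-0.25,"tz":0,"wx":0,"wy":0,"wz":0,"gripper":75},{"tx":-0.25,"ty":-0.3,"tz":0,"wx":0,"wy":0,"wz":0,"gripper":75},{"tx":-0.2,"ty":-0.3,"tz":0,"wx":0,"wy":0,"wz":0,"gripper":75},{"tx":-0.117,"ty":-0.32,"tz":0,"wx":0,"wy":0,"wz":0,"gripper":75},{"tx":0,"ty":-0.32,"tz":0,"wx":0,"wy":0,"wz":0,"gripper":75},{"tx":0,"ty":-0.32,"tz":0,"wx":0,"wy":0,"wz":0,"gripper":75},{"tx":0,"ty":-0.2,"tz":0,"wx":0,"wy":0,"wz":0,"gripper":75}]'
python3 -m pendant '[{"tx":0,"ty":0,"tz":-0.15,"wx":0,"wy":0,"wz":0,"gripper":75},{"tx":0,"ty":0,"tz":0,"wx":0,"wy":0,"wz":0,"gripper":75},{"tx":0,"ty":0,"tz":0,"wx":0,"wy":0,"wz":0,"gripper":75}]'
python3 - <<'E'
from h import *
S=env.grab_frame("scene")
cv2.imwrite("pics/g8.png",np.hstack([cv2.resize(S[155:225,230:310,::-1],None,fx=5,fy=5,interpolation=2),cv2.resize(S[200:270,330:410,::-1],None,fx=5,fy=5,interpolation=2)]))
E
```

```text
clock: 24.12
position: [0.5488, 0.0394, 0.1371]
orientation: [-0.0, -0.002, 1.0, -0.0]
force: [0.9, 0.6, 0.9]
finger_gap: 0.0643
gripper_force: 0.0
clock: 25.12
position: [0.3891, -0.2944, 0.1363]
orientation: [0.001, -0.001, 1.0, -0.001]
force: [0.3, 0.2, 0.4]
finger_gap: 0.0643
gripper_force: 0.0
clock: 25.5
position: [0.3892, -0.2919, 0.1135]
orientation: [0.0, -0.002, 1.0, -0.0]
force: [1.2, -0.4, 1.0]
finger_gap: 0.0642
gripper_force: 0.0
```

View pics/g8.png

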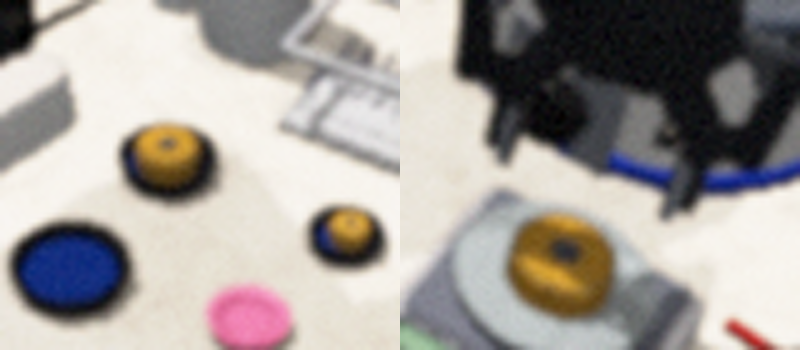

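The 100 g weight is seated in its pot with the blue floor visible only as a sliver. The 20 g weight is still seated. The 200 g plug is at about (363.6,250), with the fingers straddling it from above. I'll grip and lift it.

```bash
python3 -m pendant '[{"tx":0,"ty":0,"tz":-0.15,"wx":0,"wy":0,"wz":0,"gripper":75},{"tx":0,"ty":0,"tz":-0.12,"wx":0,"wy":0,"wz":0,"gripper":75},{"tx":0,"ty":0,"tz":-0.075,"wx":0,"wy":0,"wz":0,"gripper":75},{"tx":0,"ty":0,"tz":0,"wx":0,"wy":0,"wz":0,"gripper":75},{"tx":0,"ty":0,"tz":0,"wx":0,"wy":0,"wz":0,"gripper":50},{"tx":0,"ty":0,"tz":0,"wx":0,"wy":0,"wz":0,"gripper":50},{"tx":0,"ty":0,"tz":0,"wx":0,"wy":0,"wz":0,"gripper":50},{"tx":0,"ty":0,"tz":0,"wx":0,"wy":0,"wz":0,"gripper":50}]' 35
python3 -m pendant '[{"tx":0,"ty":0,"tz":0.04,"wx":0,"wy":0,"wz":0,"gripper":48},{"tx":0,"ty":0,"tz":0.1,"wx":0,"wy":0,"wz":0,"gripper":48},{"tx":0,"ty":0,"tz":0.2,"wx":0,"wy":0,"wz":0,"gripper":48},{"tx":0,"ty":0,"tz":0.2,"wx":0,"wy":0,"wz":0,"gripper":48},{"tx":0,"ty":0,"tz":0,"wx":0,"wy":0,"wz":0,"gripper":48},{"tx":0,"ty":0,"tz":0,"wx":0,"wy":0,"wz":0,"gripper":48}]' 45
python3 - <<'E'
from h import *
S=env.grab_frame("scene")
cv2.imwrite("pics/g9.png",cv2.resize(S[180:280,310:410,::-1],None,fx=5,fy=5,interpolation=2))
E
```

```text
clock: 26.55
position: [0.3895, -0.2922, 0.0619]
orientation: [0.0, -0.002, 1.0, -0.0]
force: [-1.5, 1.7, 7.2]
finger_gap: 0.0465
gripper_force: 35.1
clock: 27.3
position: [0.3887, -0.2919, 0.1417]
orientation: [-0.0, -0.002, 1.0, 0.0]
force: [-1.1, 1.0, -1.9]
finger_gap: 0.0458
gripper_force: 46.7
```

View pics/g9.png

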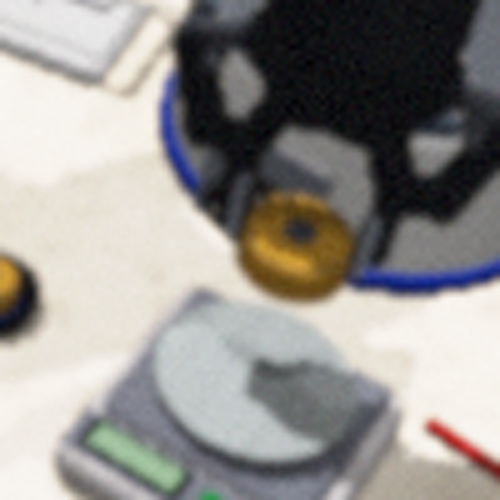

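The 200 g weight is held level (plug at about (370,226)) and the pan is empty. Next is the largest pot.

```bash
python3 -m pendant '[{"tx":0,"ty":0.2,"tz":0,"wx":0,"wy":0,"wz":0,"gripper":48},{"tx":0,"ty":0.32,"tz":0,"wx":0,"wy":0,"wz":0,"gripper":48},{"tx":0.05,"ty":0.32,"tz":0,"wx":0,"wy":0,"wz":0,"gripper":48},{"tx":0.05,"ty":0.32,"tz":0,"wx":0,"wy":0,"wz":0,"gripper":48},{"tx":0.05,"ty":0.32,"tz":0,"wx":0,"wy":0,"wz":0,"gripper":48},{"tx":0.05,"ty":0.32,"tz":0,"wx":0,"wy":0,"wz":0,"gripper":48},{"tx":0.1,"ty":0.3,"tz":0,"wx":0,"wy":0,"wz":0,"gripper":48},{"tx":0.055,"ty":0.16,"tz":0,"wx":0,"wy":0,"wz":0,"gripper":48}]'
python3 -m pendant '[{"tx":0,"ty":0,"tz":-0.2,"wx":0,"wy":0,"wz":0,"gripper":48},{"tx":0,"ty":0,"tz":-0.3,"wx":0,"wy":0,"wz":0,"gripper":48},{"tx":0,"ty":0,"tz":-0.15,"wx":0,"wy":0,"wz":0,"gripper":48},{"tx":0,"ty":0,"tz":0,"wx":0,"wy":0,"wz":0,"gripper":48},{"tx":0,"ty":0,"tz":0,"wx":0,"wy":0,"wz":0,"gripper":48}]'
```

```text
clock: 28.35
position: [0.442, 0.0489, 0.1409]
orientation: [-0.001, -0.003, 1.0, 0.0]
force: [0.1, -0.9, -1.7]
finger_gap: 0.0454
gripper_force: 46.8
clock: 28.98
position: [0.4424, 0.0469, 0.0446]
orientation: [-0.0, -0.002, 1.0, -0.0]
force: [-0.5, -0.4, -1.7]
finger_gap: 0.0453
gripper_force: 46.8
```

```bash
python3 -m pendant '[{"tx":0,"ty":0,"tz":-0.07,"wx":0,"wy":0,"wz":0,"gripper":48},{"tx":0,"ty":0,"tz":-0.06,"wx":0,"wy":0,"wz":0,"gripper":48},{"tx":0,"ty":0,"tz":-0.03,"wx":0,"wy":0,"wz":0,"gripper":48},{"tx":0,"ty":0,"tz":-0.018,"wx":0,"wy":0,"wz":0,"gripper":48},{"tx":0,"ty":0,"tz":0,"wx":0,"wy":0,"wz":0,"gripper":48},{"tx":0,"ty":0,"tz":0,"wx":0,"wy":0,"wz":0,"gripper":48}]'
python3 -m pendant '[{"tx":0,"ty":0,"tz":-0.006,"wx":0,"wy":0,"wz":0,"gripper":48},{"tx":0,"ty":0,"tz":0,"wx":0,"wy":0,"wz":0,"gripper":48},{"tx":0,"ty":0,"tz":0,"wx":0,"wy":0,"wz":0,"gripper":48}]'
```

```text
clock: 29.72
position: [0.4425, 0.047, 0.0178]
orientation: [0.0, -0.002, 1.0, 0.0]
force: [-0.5, 0.3, -2.1]
finger_gap: 0.0455
gripper_force: 46.8
clock: 30.1
position: [0.4424, 0.0469, 0.0168]
orientation: [0.0, -0.002, 1.0, 0.0]
force: [0.6, 0.2, -2.2]
finger_gap: 0.0455
gripper_force: 46.8
```

```bash
python3 -m pendant '[{"tx":0,"ty":0,"tz":-0.006,"wx":0,"wy":0,"wz":0,"gripper":48},{"tx":0,"ty":0,"tz":0,"wx":0,"wy":0,"wz":0,"gripper":48},{"tx":0,"ty":0,"tz":0,"wx":0,"wy":0,"wz":0,"gripper":56},{"tx":0,"ty":0,"tz":0,"wx":0,"wy":0,"wz":0,"gripper":68},{"tx":0,"ty":0,"tz":0,"wx":0,"wy":0,"wz":0,"gripper":68},{"tx":0,"ty":0,"tz":0.1,"wx":0,"wy":0,"wz":0,"gripper":68},{"tx":0,"ty":0,"tz":0.35,"wx":0,"wy":0,"wz":0,"gripper":68},{"tx":0,"ty":0,"tz":0.35,"wx":0,"wy":0,"wz":0,"gripper":68}]'
python3 -m pendant '[{"tx":-0.2,"ty":-0.3,"tz":0,"wx":0,"wy":0,"wz":0,"gripper":68},{"tx":0,"ty":-0.32,"tz":0.1,"wx":0,"wy":0,"wz":0,"gripper":68},{"tx":0,"ty":-0.32,"tz":0.1,"wx":0,"wy":0,"wz":0,"gripper":68},{"tx":0,"ty":-0.32,"tz":0.1,"wx":0,"wy":0,"wz":0,"gripper":68},{"tx":0,"ty":-0.32,"tz":0,"wx":0,"wy":0,"wz":0,"gripper":68},{"tx":0,"ty":-0.3,"tz":0,"wx":0,"wy":0,"wz":0,"gripper":68},{"tx":0,"ty":0,"tz":0,"wx":0,"wy":0,"wz":0,"gripper":68},{"tx":0,"ty":0,"tz":0,"wx":0,"wy":0,"wz":0,"gripper":68}]'
python3 - <<'E'
from h import *
S=env.grab_frame("scene")
cv2.imwrite("pics/g10.png",cv2.resize(S[160:270,190:340,::-1],None,fx=5,fy=5,interpolation=2))
E
```

```text
clock: 31.1
position: [0.4419, 0.0469, 0.1379]
orientation: [-0.0, -0.002, 1.0, -0.0]
force: [1.0, 0.1, 0.1]
finger_gap: 0.0585
gripper_force: 0.0
clock: 32.1
position: [0.4119, -0.2347, 0.1813]
orientation: [-0.0, -0.001, 1.0, 0.0]
force: [-0.5, 0.8, -0.1]
finger_gap: 0.0582
gripper_force: 0.0
```

View pics/g10.png

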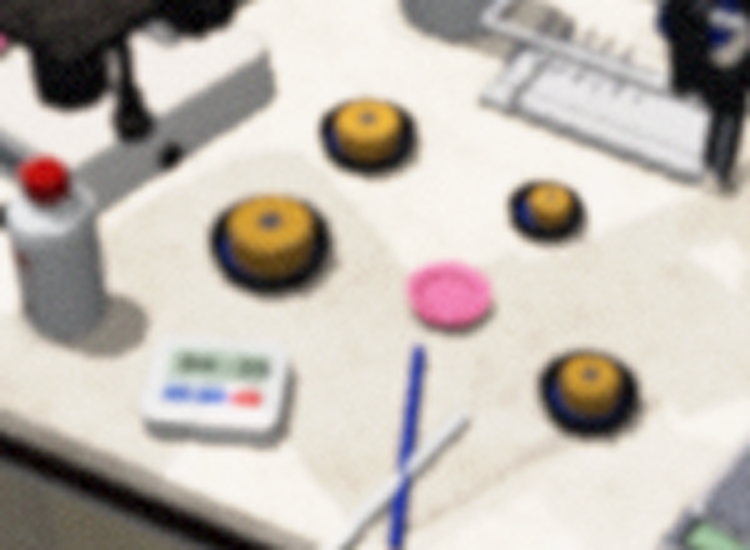

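All four weights sit flat in their own pots: plugs at crop (270,220), (368,118), (551,188) and (590,375). The bottle stands where it was and the robot is clear.

```bash
python3 -c "
from workcell import env
print(env.finish_job())"
```

```text
the job is handed in; nothing more can be done
None
```

The job is handed in after about 32 s of the 109 s: the last picture shows all four weights sitting flat in their own pots, the bottle and balance undisturbed and the arm clear; no verdict came back.

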